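# Close the column gate, then hold the index plunger clear

## Robot

A 7-joint arm with a two-finger parallel gripper is mounted at the origin on the work surface. World frame = base frame: x ahead of the robot, y to its left, z up, the work surface at z = 0. Lengths are in m, angles in rad, forces in N, time in s.
With the tool pointing down it reaches from about 0.425 to 1.025 m from the base axis. Payload 9.4 kg.
Tool frame: the origin (TCP) lies between the finger pads; the fingertips stand 14 mm ahead of it and the grasp point (between the pads) lies 5 mm behind it; z points along the fingers, y is the line along which they close (so a half turn about z gives the same grasp; the last joint's range is limited). The gripper opens to 93 mm and grips with 3 to 60 N. Pads are 15 mm wide; open, the fingers measure 128 mm over their backs; the gripper's body (75 mm by 188 mm) begins 65 mm behind the grasp point.
Start: joints at [-1.372, 0.599, -0.003, 1.599, 0.002, 0.943, -0.08], TCP at [0.197, 0.698, 0.233] pointing down, gripper open.
Joint ranges: [-2.57, 2.57], [-0.35, 1.97], [-1.29, 1.29], [0.11, 2.56], [-1.05, 4.19], [0.11, 1.86], [-2.63, 2.63]. Speed limits (rad/s): [2.22, 2.22, 3.01, 3.01, 3.14, 3.14, 3.14].

## Interface

Orientations are given as a rotation vector (axis times angle).
In Python, from workcell import robot gives the robot as it stands. Calls block until the motion is done:
- robot.move_to(position, orientation): joint-space move of the TCP to a pose.
- robot.move_straight(position, velocity=0.15, rot=None): straight line of the TCP; rot=None keeps the orientation; velocity is the mean speed in m/s.
- robot.move_j(angles): joint-space move.
- robot.let_go() and robot.gripper_close(force=None): open the fingers fully, or close them until they stop; force is the grip in N (None keeps the last).
- robot.pause(seconds).
- robot.solve_ik(position, orientation): joint angles nearest the present ones, or None.
- robot.get_obs(): the state.
- robot.read_camera(name): name is "side" or "top"; returns (picture, depth): 480x640x3 uint8, red, green, blue; 480x640 float32, m along the optical axis (not along the pixel's ray), 0 where there is no reading.
- robot.camera_params(name): a dict with "vertical_fov" (degrees; the focal length in pixels is half the picture's height over the tangent of half this angle, whatever the lens; pixels are square), "cx", "cy" (the principal point, pixels), "k1" (the pictures are not rectified: a ray, as slopes to the right and down, at radius r is drawn at 1 + k1 r^2 times it, then the intrinsics apply), "T" (4x4, takes a point from camera to world coordinates). Camera axes: x right, y up, looking along -z (the intrinsics and any distortion apply to the point x, -y, -z); pixel columns grow to the right and rows downward; lengths in m; the calibration is good to about 2 mm. A picture is of the moment at which its call begins. camera_params takes no time and is no camera call.
A pose or a line that the arm cannot do raises robot.Unreachable and nothing moves.
- robot.hand_in(): hands the job in; it is judged then, once.
The state is a dict: "time": time; "joints": joint angles; "dq": joint speeds; "joint_efforts": joint torques, N m; "tool_pos": TCP position; "tool_rot": TCP orientation; "contact_force": force on the tool from outside, world axes, zero at the start; "ft_torque": the same for the moment, N m; "gripper_width": finger opening in m; "grasp_force": force on a finger pad.
Only numpy, scipy, OpenCV 4.12 (cv2) and the standard library are available. Lean on these libraries where they do the work, as an engineer would, in place of code of your own. Each camera call takes 0.05 s, during which the arm holds its last target. There are 200 camera calls.

## Task

The chromatography column lies in the black carriage of its holder. First swing the hinged steel gate over the column until its bar rests fully in the catch, so the column cannot come out; then take the black knob of the sprung index plunger, pull it fully back so that its pin is clear of the seat hole in the carriage, and finish while still holding it there with the gripper, gate still closed. Leave the column, the bottle, the beaker and the spanner where they are.

Things in the scene. Friction and masses are not known exactly. Their poses are not given: they have to be found in the camera images.
- holder: column holder, fixed to the bench: aluminium base plate 215 (x) x 250 (y) x 12 mm; origin on the bench under the middle of the plate, x away from the plunger's knob towards the column, y along the column, z up; its yaw is 1.3 to 2.2 rad. On the plate stands the black carriage, 90 (x from 0 to 90) x 200 (y) mm, top at z 60 mm; on it the column in two cradles at x 45 mm, column top at z 95 mm
- gate_hinge (a point): point on the gate's upright hinge axis, at the bar's height; in the holder's frame (85, 30, 106) mm
- gate (a joint): angle of the gate about its upright hinge, rad: 0 = closed, its bar lying across the column along the holder's -x with its end stopped in the steel catch; grows as the free end swings towards the holder's +y; range 0 to 1.6, starts 0.8 to 1.35. The hinge is stiff enough (about 0.08 N m) to stay where it is left
- gate_post (a point): point on the axis of the gate's upright black grip post (diameter 14 mm, 42 mm tall), 92 mm from the hinge axis; this point is 136 mm above the bench, 12 mm below the post's top (148 mm). The post stands on the flat steel bar (14 mm wide, bar top 110 mm above the bench) near its free end. The catch, on the plunger's side of the column, reaches 115 mm above the bench
- seat_hole (a point): centre of the mouth of the plunger's seat hole in the carriage's face, at (0, -60, 45) mm in the holder's frame; the hole has a brass rim, the pin enters it along the holder's +x
- plunger (a joint): how far the plunger is drawn back along the holder's -x, m: 0 = pin 12 mm deep in the seat hole, 0.012 = its tip just leaves the hole, 0.020 = fully back against its stop. The spring pushes it home with 4 N at 0 and 12 N fully back; let go, it springs in
- pull_knob (a point): middle of the round black knob of the plunger, level axis along the holder's x, 45 mm above the bench; this point lies on the axis at the middle of its head (26 mm diameter, 24 mm long); towards +x a neck 14 mm thick and 8 mm long, then a fixed nut, 22 mm away when the pin is home, and a bracket 40 mm wide, 64 mm tall. Clear beside and above; the base plate's top is 12 mm above the bench
- column_center (a point): middle of the steel column (20 mm diameter, 170 mm long with end nuts 25 mm in diameter), lying loose in its cradles along the holder's y, axis 85 mm above the bench
- bottle: amber bottle, 70 mm diameter, 150 mm tall; origin under its centre; bystander
- beaker: glass beaker, 70 mm diameter, 80 mm tall; origin under its centre; bystander
- spanner: open spanner 140 mm long lying flat; bystander

How it is judged:
By the outcome, as a careful person would: the job done as asked, in the order asked, and still so for the second after the job is handed in, while the arm keeps its last pose, push and grip.
It also fails if it takes over 51 s, if anything falls off the work surface, if the arm or the gripper's body presses on something with over 40 N, if the wrist force passes 120 N, or if a joint passes its speed limit or range.

## Working session

There is one attempt and no reset: what is moved stays moved. The work goes in short steps, each a Python script; the robot and the scene stay as the last script left them, time stands still between calls to the robot, and variables do not carry over. Pictures are saved under pics/ and viewed, at most 10 in all, crops included, and the job is handed in when it is done.

```bash
ls; mkdir -p pics; cat > h.py <<'E'
import numpy as np, cv2
from workcell import robot
def cloud(name):
    img,d=robot.read_camera(name); p=robot.camera_params(name)
    return img,d,p
def rays(p,uv):
    f=240/np.tan(np.radians(p['vertical_fov'])/2)
    K=np.array([[f,0,p['cx']],[0,f,p['cy']],[0,0,1.]])
    n=cv2.undistortPoints(np.array(uv,float).reshape(-1,1,2),K,np.array([p['k1'],0,0,0,0.])).reshape(-1,2)
    return np.c_[n[:,0],-n[:,1],-np.ones(len(n))]
def onplane(p,uv,z):
    T=np.array(p['T']);r=rays(p,uv)@T[:3,:3].T;o=T[:3,3]
    return o+r*((z-o[2])/r[:,2])[:,None]
def world(p,d):
    v,u=np.mgrid[:480,:640]
    r=rays(p,np.c_[u.ravel(),v.ravel()])*d.ravel()[:,None]
    T=np.array(p['T']);return (r@T[:3,:3].T+T[:3,3]).reshape(480,640,3)
E
python3 - <<'E'
from h import *
for n in('top','side'):
    img,d,p=cloud(n);cv2.imwrite(f'pics/{n}0.png',img[:,:,::-1]);np.savez(f'{n}0.npz',img=img,d=d)
    print(n,p,(d>0).mean())
E
```

```text
pics
top {'vertical_fov': 44.95214471746283, 'cx': 317.54120692544876, 'cy': 238.3255562068907, 'k1': -0.0999493568832471, 'T': array([[-0.01137847,  0.98710669, -0.15965871,  0.45295342],
       [-0.99951773, -0.01584148, -0.02670853,  0.11513471],
       [-0.0288934 ,  0.15927781,  0.9868109 ,  0.89050684],
       [ 0.        ,  0.        ,  0.        ,  1.        ]])} 0.9960221354166666
side {'vertical_fov': 57.29147178249835, 'cx': 314.19042962005705, 'cy': 234.89256905395558, 'k1': -0.04175335797346627, 'T': array([[ 0.9954817 ,  0.06847317, -0.06578454,  0.53104686],
       [-0.09491496,  0.73732983, -0.66883172, -0.32912495],
       [ 0.00270788,  0.67205368,  0.74049748,  0.6017561 ],
       [ 0.        ,  0.        ,  0.        ,  1.        ]])} 0.99611328125
```

View pics/top0.png

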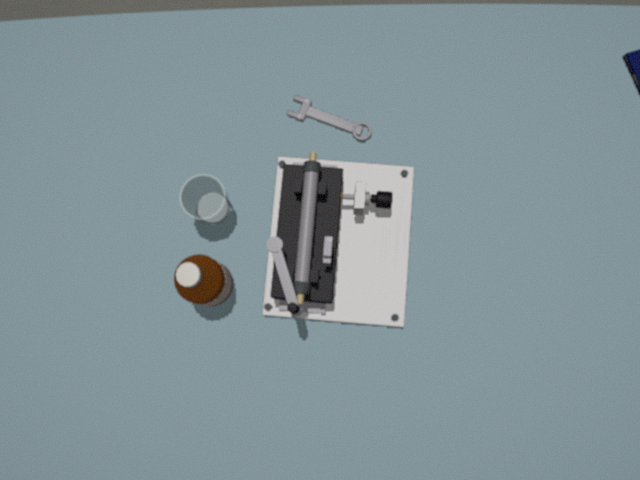

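View pics/side0.png

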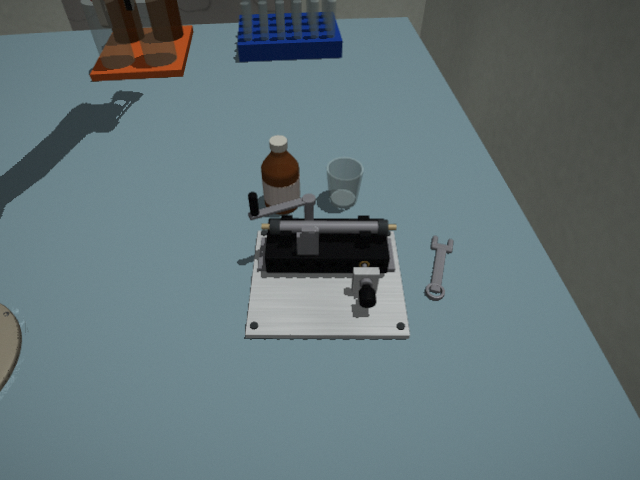

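The top view shows the plate with corners near (278,158), (413,165), (404,325) and (264,317). The hinge is at (275,243), the post top at (293,307) and the knob at (381,199). In the side view the knob is at (367,296) and the post at (253,204). The holder's +x points roughly along world +y.

```bash
cat > m.py <<'E'
from h import *
def measure(tag=None):
    P=[];out={}
    for n in('top','side'):
        if tag: z=np.load(f'{n}{tag}.npz');img,d,p=z['img'],z['d'],robot.camera_params(n)
        else: img,d,p=cloud(n)
        out[n]=(img,d,p,world(p,d))
    return out
def plate(out):
    res=[]
    for n in('top','side'):
        img,d,p,W=out[n]
        hsv=cv2.cvtColor(img,cv2.COLOR_RGB2HSV)
        m=((hsv[...,1]<40)&(hsv[...,2]>110)&(abs(W[...,2]-.012)<.007)).astype(np.uint8)
        m=cv2.morphologyEx(m,cv2.MORPH_OPEN,np.ones((3,3)))
        k,l,s,_=cv2.connectedComponentsWithStats(m);i=1+s[1:,4].argmax()
        v,u=np.nonzero(l==i);X=onplane(p,np.c_[u,v],.012)
        (c,sz,a)=cv2.minAreaRect((X[:,:2]*1000).astype(np.float32))
        print(n,'plate',s[i],np.round(c,1),np.round(sz,1),round(a,2),'z',np.median(W[l==i][:,2]))
        # normalise: yaw such that width 215 is x axis
        if sz[0]<sz[1]: th=np.radians(a)
        else: th=np.radians(a+90)
        th=th%np.pi
        res.append((c[0]/1000,c[1]/1000,th))
    return res
def tow(pose,q):
    x,y,t=pose;c,s=np.cos(t),np.sin(t)
    q=np.atleast_2d(q)/1000.
    return np.c_[x+c*q[:,0]-s*q[:,1],y+s*q[:,0]+c*q[:,1],q[:,2]]
def tol(pose,X):
    x,y,t=pose;c,s=np.cos(t),np.sin(t);X=np.atleast_2d(X);d=X[:,:2]-[x,y]
    return np.c_[c*d[:,0]+s*d[:,1],-s*d[:,0]+c*d[:,1],X[:,2]]*1000
E
python3 - <<'E'
from m import *
o=measure('0');r=plate(o);print(np.round(r,4))
pose=np.mean(r,0)
for n in o:
    img,d,p,W=o[n];L=tol(pose,W.reshape(-1,3)).reshape(W.shape)
    dark=(img.max(2)<70)
    inb=(abs(L[...,0])<125)&(abs(L[...,1])<170)
    near=(L[...,0]<-40)&inb
    k=near&dark&(L[...,2]>25); print(n,'knob cloud',k.sum(),np.round(np.percentile(L[k],[2,50,98],axis=0),1).tolist())
    g=inb&(L[...,2]>100)
    b=g&dark&(L[...,2]>118)
    print('post',b.sum(),np.round(np.percentile(L[b],[2,50,98],axis=0),1).tolist())
    b=g&~dark&(L[...,2]<116); print('bar',b.sum(),np.round(np.percentile(L[b],[2,50,98],axis=0),1).tolist())
    h=g&(np.hypot(L[...,0]-85,L[...,1]-30)<14);print('hinge',h.sum(),np.round(L[h].mean(0),1))
    c=inb&~dark&(L[...,2]>88)&(L[...,2]<100)&(abs(L[...,0]-45)<15);print('col',c.sum(),np.round(np.percentile(L[c],[2,50,98],axis=0),1).tolist())
E
```

```text
top plate [  301   160   113   167 10857] [590.1  76.1] [155.3 249.9] 84.37 z 0.010853599997723062
side plate [ 245  259  165   77 8237] [591.1  71.9] [145.9 249.5] 84.15 z 0.012817220119186068
[[0.5901 0.0761 1.4726]
 [0.5911 0.0719 1.4687]]Traceback (most recent call last):
  File "<stdin>", line 9, in <module>
    return _quantile_unchecked(
        a, q, axis, out, overwrite_input, method, keepdims, weights)
    return _ureduce(a,
                    func=_quantile_ureduce_func,
    ...<5 lines>...
                    overwrite_input=overwrite_input,
                    method=method)
    r = func(a, **kwargs)
    result = _quantile(arr,
                       quantiles=q,
    ...<2 lines>...
                       out=out,
                       weights=wgt)
    slices_having_nans = np.isnan(arr[-1, ...])
                                  ~~~^^^^^^^^^
IndexError: index -1 is out of bounds for axis 0 with size 0
```

```bash
python3 - <<'E'
from m import *
o=measure('0')
pose=np.array([.5938,.1061,1.4707]);print(np.save('pose.npy',pose))
pc=lambda a:np.round(np.percentile(a,[2,50,98],axis=0),1).tolist() if len(a) else None
for n in o:
    img,d,p,W=o[n];L=tol(pose,W.reshape(-1,3)).reshape(W.shape)
    dark=(img.max(2)<80)
    inb=(abs(L[...,0])<150)&(abs(L[...,1])<170)
    k=(L[...,0]<-40)&inb&dark&(L[...,2]>25); print(n,'knob',k.sum(),pc(L[k]))
    g=inb&(L[...,2]>100)
    b=g&dark&(L[...,2]>118);print('post',b.sum(),pc(L[b]))
    b=b&(L[...,2]>143);print('posttop',b.sum(),L[b].mean(0) if b.any() else 0)
    b=g&~dark&(L[...,2]<116); print('bar',b.sum(),pc(L[b]))
    h=g&(np.hypot(L[...,0]-85,L[...,1]-30)<20);print('hinge',h.sum(),np.round(L[h].mean(0),1))
    c=inb&~dark&(L[...,2]>88)&(L[...,2]<100)&(abs(L[...,0]-45)<15);print('col',c.sum(),pc(L[c]))
    # knob by rays onto its height
    v,u=np.nonzero(k); 
    if len(u): print('knob px',u.min(),u.max(),v.min(),v.max(),'on z45',np.round(tol(pose,onplane(p,[[u.mean(),v.mean()]],.045)),1))
    # brass
    hsv=cv2.cvtColor(img,cv2.COLOR_RGB2HSV);b=inb&(hsv[...,1]>90)&(hsv[...,0]>10)&(hsv[...,0]<32)&(L[...,2]>30)&(L[...,2]<65);print('brass',b.sum(),pc(L[b]))
from scipy.spatial.transform import Rotation as R
ob=robot.get_obs();print(ob['time'],ob['tool_pos'],ob['tool_rot'],R.from_rotvec(ob['tool_rot']).as_matrix().round(2).tolist(),ob['gripper_width'])
E
```

```text
None
top knob 281 [[-71.2, -68.7, 44.7], [-59.0, -57.0, 53.8], [-43.8, -47.2, 59.1]]
post 114 [[-5.1, 110.6, 124.6], [48.5, 117.2, 149.7], [56.3, 141.0, 890.5]]
posttop 99 [ 37.72685108 121.39138557 321.74981668]
bar 977 [[10.2, 18.2, 101.1], [68.7, 53.5, 109.3], [94.8, 121.8, 114.8]]
hinge 279 [ 85.5  34.2 109.5]
col 1542 [[38.4, -95.7, 88.4], [47.1, -0.1, 92.4], [55.9, 93.7, 96.3]]
knob px 371 391 192 208 on z45 [[-59.2 -59.1  45. ]]
brass 20 [[-58.7, -65.1, 51.2], [3.3, -54.4, 56.5], [64.6, 97.0, 61.5]]
side knob 338 [[-73.6, -71.4, 37.7], [-66.0, -59.9, 54.5], [-42.6, -48.8, 59.5]]
post 181 [[44.7, 107.5, 119.0], [47.2, 113.3, 138.9], [54.8, 120.1, 153.0]]
posttop 71 [ 49.06791298 113.90006485 149.67201902]
bar 507 [[10.2, 18.7, 102.9], [69.8, 53.1, 111.3], [96.0, 107.6, 115.9]]
hinge 202 [ 83.7  32.2 110.3]
col 859 [[38.4, -105.1, 88.6], [44.0, -11.6, 94.3], [51.3, 97.6, 97.2]]
knob px 359 375 282 307 on z45 [[-58.8 -61.   45. ]]
brass 85 [[0.1, -68.6, 34.7], [2.9, -53.6, 49.6], [51.0, 93.2, 61.8]]
0.1 [0.19735622 0.69718057 0.23185066] [-4.31773661e-01 -3.11176668e+00  2.18564865e-03] [[-0.96, 0.27, -0.0], [0.27, 0.96, -0.0], [-0.0, -0.0, -1.0]] 0.09275608500897169
```

```bash
cat >> m.py <<'E'
from scipy.spatial.transform import Rotation as R
pose=np.load('pose.npy')
def rot(psi,tilt=0):
    y=np.array([np.cos(psi),np.sin(psi),0]);z=np.array([0,0,-1.])
    r=R.from_matrix(np.c_[np.cross(y,z),y,z])
    return (R.from_rotvec(y*tilt)*r).as_rotvec()
def gate(q,z,flip=0,r=92): 
    return tow(pose,[85-r*np.cos(q),30+r*np.sin(q),z])[0], rot(pose[2]+np.pi/2-q+flip*np.pi)
E
python3 - <<'E'
from m import *
o=measure('0');img,d,p,W=o['top']
print('bottle cap', tol(pose,onplane(p,[[188,275]],.15)).round(), 'beaker rim',tol(pose,onplane(p,[[203,196]],.08)).round())
for n in o:
    img,d,p,W=o[n];L=tol(pose,W.reshape(-1,3)).reshape(W.shape)
    b=(img.max(2)<80)&(L[...,2]>125)&(L[...,2]<160)&(np.hypot(L[...,0]-49,L[...,1]-114)<20)
    v,u=np.nonzero(b)
    zz=.148 if n=='top' else .13
    c=tol(pose,onplane(p,[[u.mean(),v.mean()]],np.median(L[b][:,2])/1000))[0]
    print(n,c,np.hypot(c[0]-85,c[1]-30),np.arctan2(c[1]-30,85-c[0]))
print(robot.get_obs()['joints'])
for f in(0,-1):
    for q in(1.17,.8,.4,0,-.03):
        j=robot.solve_ik(*gate(q,132,f));print(f,q,None if j is None else np.round(j,2))
    for t in(-.26,.26):
        j=robot.solve_ik(tow(pose,[-60,-60,41])[0],rot(pose[2]+np.pi/2+f*np.pi,t));print(t,None if j is None else np.round(j,2), R.from_rotvec(rot(pose[2]+np.pi/2+f*np.pi,t)).as_matrix()[:,2].round(2))
E
```

```text
bottle cap [[190.  86. 150.]] beaker rim [[201. -35.  80.]]
top [ 50.05176894 115.85024801 149.23496376] 92.69112113581703 1.1841983226262582
side [ 47.65156803 113.27327732 142.27467672] 91.26524029918204 1.1491868318367662
[-1.37170086  0.6000291  -0.00250256  1.60007178  0.00183228  0.94288378
 -0.07979798]
0 1.17 [-0.35  0.5  -0.12  2.17  0.13  0.48  1.29]
0 0.8 [-0.21  0.51 -0.23  2.15  0.23  0.5   1.63]
0 0.4 [-0.08  0.54 -0.34  2.1   0.33  0.55  1.99]
0 0 [ 0.02  0.59 -0.44  2.02  0.42  0.62  2.35]
0 -0.03 [ 0.03  0.59 -0.45  2.02  0.42  0.63  2.37]
-0.26 [ 0.53  0.95 -0.91  1.89  0.79  0.64  2.27] [ 0.03  0.26 -0.97]
0.26 [-0.1   0.79 -0.27  1.85  0.67  0.74  2.19] [-0.03 -0.26 -0.97]
-1 1.17 [-0.8   0.55  0.53  2.2  -0.56  0.52 -1.11]
-1 0.8 [-0.71  0.55  0.48  2.18 -0.51  0.52 -0.74]
-1 0.4 [-0.6   0.56  0.41  2.13 -0.43  0.53 -0.37]
-1 0 [-0.5   0.57  0.33  2.06 -0.34  0.56 -0.04]
-1 -0.03 [-0.5   0.58  0.32  2.05 -0.33  0.56 -0.01]
-0.26 [-0.55  0.83  0.46  1.89 -0.16  0.57 -0.18] [-0.03 -0.26 -0.97]
0.26 [ 0.04  0.76 -0.1   1.93 -0.43  0.46  0.26] [ 0.03  0.26 -0.97]
```

```bash
python3 - <<'E'
from m import *
P=lambda s:(lambda o:print(s,round(o['time'],2),tol(pose,o['tool_pos'])[0].round(1),o['contact_force'].round(1) if hasattr(o['contact_force'],'round') else o['contact_force'],round(o['gripper_width'],4),o['grasp_force']))(robot.get_obs())
q0=1.167
pos,r=gate(q0,220,-1)
robot.move_to(pos,r);P('above')
pos,r=gate(q0,132,-1)
robot.move_straight(pos,.12);P('down')
robot.gripper_close(12);P('grip')
for q in (.95,.73,.51,.29,.1):
    pos,r=gate(q,132,-1);robot.move_straight(pos,.08,r);P(q)
for q in np.arange(.08,-.06,-.02):
    pos,r=gate(q,132,-1);robot.move_straight(pos,.03,r);P(round(q,2))
    f=np.array(robot.get_obs()['contact_force']);
    if np.linalg.norm(f[:2])>12: break
for n in('top','side'):
    img,d,p=cloud(n);np.savez(f'{n}1.npz',img=img,d=d)
    c=img[130:350,220:440] if n=='top' else img[150:370,220:440]
    cv2.imwrite(f'pics/{n}1.png',cv2.resize(c,None,fx=2.5,fy=2.5)[:,:,::-1])
E
```

```text
above 2.27 [ 49.8 114.6 219.9] [-0.   0.5 -0.7] 0.0932 0.0
down 3.15 [ 48.9 114.3 132.4] [-0.7 -0.2 -1.3] 0.0932 0.0
grip 4.35 [ 48.9 114.7 132. ] [-0.2 -0.4  0. ] 0.0136 12.000102996826172
0.95 4.75 [ 31.5 104.6 132. ] [ 1.   0.6 -0.7] 0.0141 11.9996577501297
0.73 5.15 [ 16.9  91.3 132. ] [ 1.4  0.9 -0.1] 0.0136 11.999748945236206
0.51 5.55 [  5.4  75.1 132. ] [ 2.6  2.2 -0.7] 0.0136 11.999490559101105
0.29 5.95 [ -2.4  56.7 132. ] [ 1.5  3.2 -0.5] 0.0136 11.999210715293884
0.1 6.32 [ -5.8  39.6 132. ] [ 1.1  4.3 -0.7] 0.0133 11.999160200357437
0.08 6.57 [ -6.   37.9 132. ] [ 1.9  5.  -0.8] 0.0133 11.999262571334839
0.06 6.82 [ -6.2  35.9 132. ] [ 1.   4.7 -0.8] 0.0139 11.999327838420868
0.04 7.07 [ -6.3  34.  132. ] [ 1.   5.4 -1.1] 0.0137 11.99933722615242
0.02 7.32 [ -6.4  32.2 132. ] [ 2.4  6.  -1. ] 0.0137 11.999288499355316
-0.0 7.57 [ -6.4  30.4 132. ] [ 0.5  5.8 -1.1] 0.0139 11.99934259057045
-0.02 7.82 [ -6.4  29.4 131.9] [-2.2  4.7  1.9] 0.0135 12.000583559274673
-0.04 8.07 [ -6.3  29.3 131.7] [-7.   6.5  5.6] 0.0138 12.002488821744919
-0.06 8.32 [ -6.3  29.1 131.6] [-11.4   6.6   8.8] 0.0141 12.0150475949049
```

```bash
python3 - <<'E'
from m import *
P=lambda s:(lambda o:print(s,round(o['time'],2),tol(pose,o['tool_pos'])[0].round(1),np.round(o['contact_force'],1),round(o['gripper_width'],4),o['grasp_force']))(robot.get_obs())
robot.let_go();P('open')
pos,r=gate(0,132,-1)
pos[2]=.23;robot.move_straight(pos,.15);P('up')
# knob approach
t=.26;rk=rot(pose[2]-np.pi/2,t)
a=tow(pose,[-100,-60,200])[0]
robot.move_to(a,rk);P('pre')
for n in('top','side'):
    img,d,p=cloud(n);np.savez(f'{n}2.npz',img=img,d=d)
c=img[150:370,200:440]
cv2.imwrite('pics/side2.png',cv2.resize(c,None,fx=2.5,fy=2.5)[:,:,::-1])
c=np.load('top2.npz')['img'][130:350,220:440]
cv2.imwrite('pics/top2.png',cv2.resize(c,None,fx=2.5,fy=2.5)[:,:,::-1])
E
```

```text
open 9.72 [ -6.8  24.5 132. ] [-1.   0.5 -0.7] 0.093 0.0
up 10.53 [ -7.   30.4 229.4] [ 0.1 -0.4 -0.3] 0.0925 0.0
pre 11.18 [-101.3  -59.6  198.3] [-0.3  0.5  0.2] 0.0927 0.0
```

View pics/side2.png

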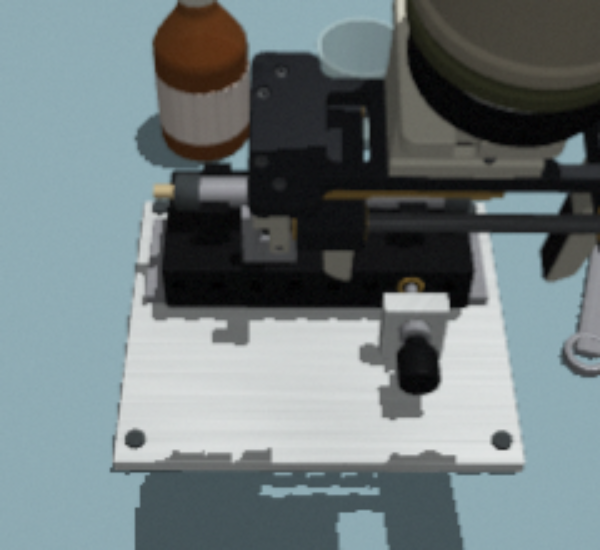

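View pics/top2.png

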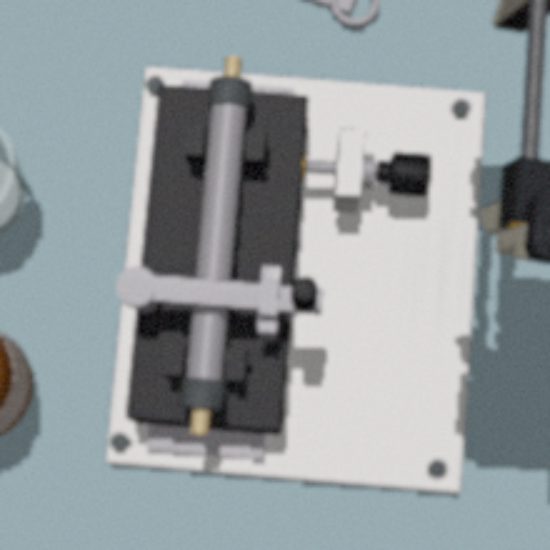

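The side view is partly hidden by the arm. The top view shows the bar straight across the column in the catch (crop (268,295)), with the post at (305,291) and the knob at (408,173). I'll go on to the knob.

```bash
cat >> m.py <<'E'
P=lambda s:(lambda o:print(s,round(o['time'],2),tol(pose,o['tool_pos'])[0].round(1),np.round(R.from_euler('z',-pose[2]).apply(o['contact_force']),1),round(o['gripper_width'],4),np.round(o['grasp_force'],1)))(robot.get_obs())
E
python3 - <<'E'
from m import *
z=np.load('top2.npz');img=z['img'];p=robot.camera_params('top')
c=tol(pose,onplane(p,[[342,246.4]],.148))[0];print('post',c,np.arctan2(c[1]-30,85-c[0]))
L=tol(pose,world(p,z['d']).reshape(-1,3)).reshape(480,640,3)
k=(img.max(2)<80)&(L[...,0]<-40)&(L[...,0]>-80)&(abs(L[...,1]+60)<25)&(L[...,2]>25)&(L[...,2]<70)
print('knob',np.percentile(L[k],[2,50,98],axis=0).round(1).tolist())
rk=rot(pose[2]-np.pi/2,.26)
g=lambda x,z:tow(pose,[x+1.3,-60,z-4.8])[0]
robot.move_straight(g(-61,130),.15,rk);P('a')
robot.move_straight(g(-61,45),.1,rk);P('down')
robot.gripper_close(60);P('grip')
for n in('top','side'):
    img,d,p=cloud(n);np.savez(f'{n}3.npz',img=img,d=d)
c=img[220:370,300:440];cv2.imwrite('pics/side3.png',cv2.resize(c,None,fx=4,fy=4)[:,:,::-1])
E
```

```text
post [ -5.54460953  31.39850676 148.        ] 0.015444271821949166
knob [[-70.5, -68.6, 46.3], [-58.5, -57.1, 54.0], [-43.7, -47.4, 58.2]]
a 11.99 [-59.6 -60.3 125.8] [-0.  -1.   0.7] 0.0931 0.0
down 12.99 [-59.7 -60.4  40.7] [ 0.3 -0.8  0.2] 0.0926 0.0
grip 14.07 [-59.8 -60.7  40.2] [ 0.4 -2.6 -3.1] 0.0246 60.0
```

View pics/side3.png

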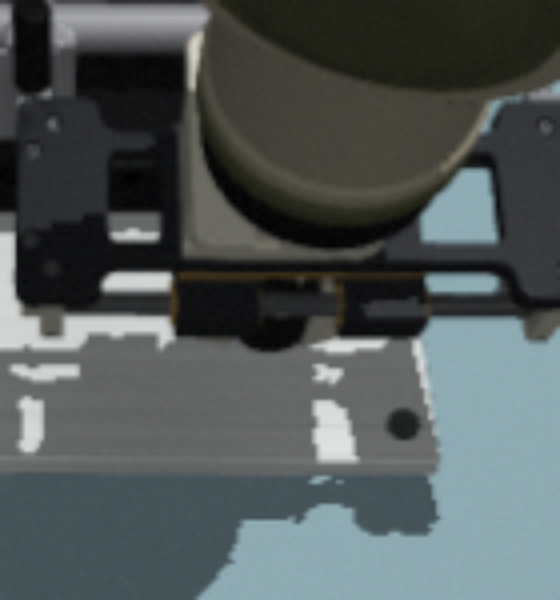

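The knob's lower edge shows between the closed fingers at crop (270,335), and the opening of 24.6 mm fits the 26 mm head. Next I pull while watching the force.

```bash
python3 - <<'E'
from m import *
o=robot.get_obs();l0=tol(pose,o['tool_pos'])[0]
rk=rot(pose[2]-np.pi/2,.26)
for s in(4,8,12,16,18,19,20,21,22):
    robot.move_straight(tow(pose,[-59.7-s,-60,40.2])[0],.03,rk);P(s)
    f=R.from_euler('z',-pose[2]).apply(robot.get_obs()['contact_force'])
    if f[0]>20: break
robot.pause(.3);P('end')
for n in('top','side'):
    img,d,p=cloud(n);np.savez(f'{n}4.npz',img=img,d=d)
c=img[180:340,240:440];cv2.imwrite('pics/side4.png',cv2.resize(c,None,fx=4,fy=4)[:,:,::-1])
c=np.load('top4.npz')['img'][140:290,240:440];cv2.imwrite('pics/top4.png',cv2.resize(c,None,fx=4,fy=4)[:,:,::-1])
E
```

```text
4 14.46 [-62.4 -60.6  40.3] [ 4.4 -5.8 -5.9] 0.0248 60.0
8 14.74 [-65.9 -60.6  40.3] [ 6.7 -6.  -5.9] 0.0247 60.0
12 15.03 [-69.4 -60.6  40.3] [ 8.2 -6.  -7.1] 0.0249 60.0
16 15.31 [-72.9 -60.6  40.3] [10.  -5.9 -5.8] 0.0248 60.0
18 15.56 [-74.5 -60.6  40.3] [10.5 -6.4 -8. ] 0.0247 60.0
19 15.81 [-75.3 -60.6  40.3] [10.7 -6.6 -7.7] 0.0242 60.0
20 16.06 [-76.2 -60.6  40.4] [11.1 -6.7 -8.3] 0.0248 60.0
21 16.31 [-77.1 -60.6  40.3] [10.6 -6.9 -9. ] 0.0246 60.0
22 16.56 [-77.9 -60.6  40.3] [11.9 -6.3 -7.9] 0.0252 60.0
end 16.86 [-77.9 -60.7  40.3] [11.8 -6.8 -7.8] 0.0247 60.0
```

View pics/side4.png

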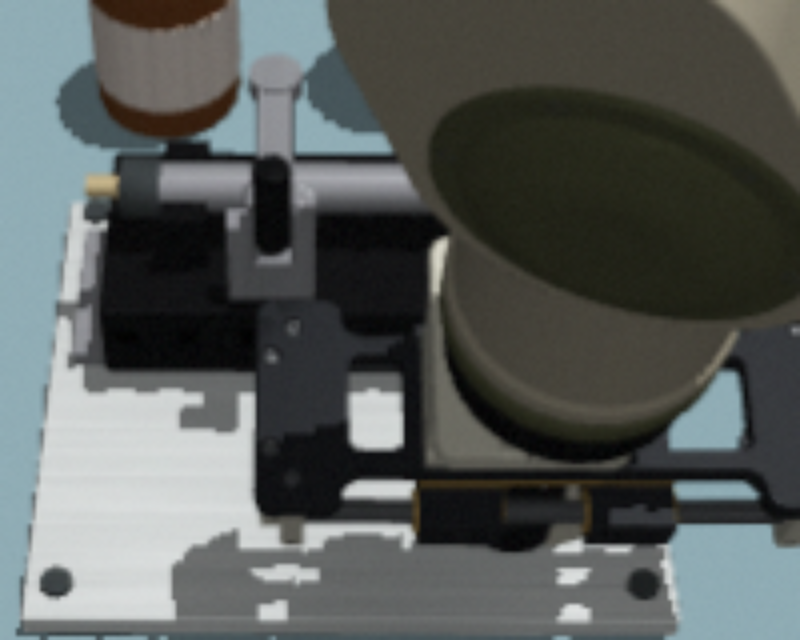

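View pics/top4.png

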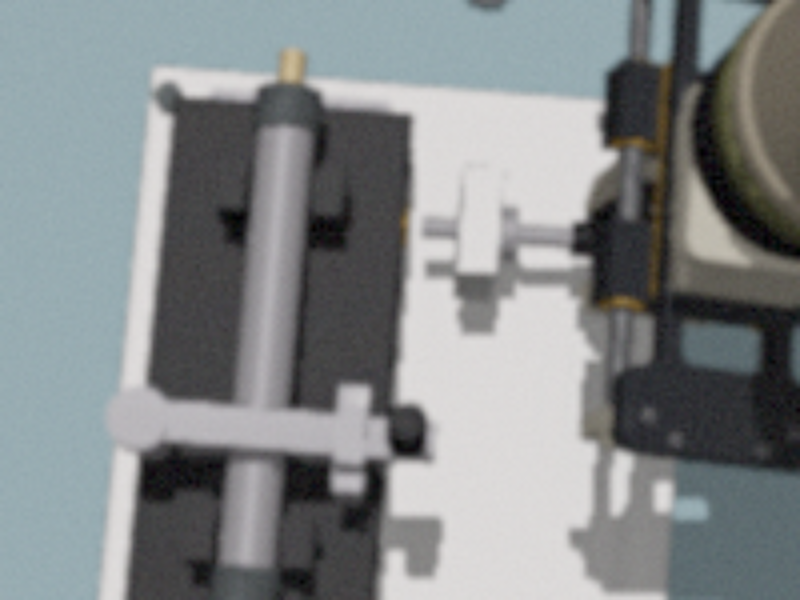

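The pin tip shows clear of the brass rim (top crop (425,227) against (405,225)), and the bar is square in the catch. The arm has lagged and drawn only 18 mm, so I keep pulling until it meets the stop.

```bash
python3 - <<'E'
from m import *
rk=rot(pose[2]-np.pi/2,.26)
for s in np.arange(23,29,.7):
    robot.move_straight(tow(pose,[-59.7-s,-60,40.2])[0],.03,rk);P(s)
    f=R.from_euler('z',-pose[2]).apply(robot.get_obs()['contact_force'])
    if f[0]>17: break
robot.pause(1);P('end')
for n in('top',):
    img,d,p=cloud(n)
c=img[140:290,240:440];cv2.imwrite('pics/top5.png',cv2.resize(c,None,fx=4,fy=4)[:,:,::-1])
E
```

```text
23.0 17.21 [-78.8 -60.7  40.3] [12.4 -6.7 -8.6] 0.0246 60.0
23.7 17.46 [-79.4 -60.7  40.3] [11.3 -6.5 -8.7] 0.0248 60.0
24.4 17.71 [-79.9 -60.7  40.3] [12.3 -7.6 -8.2] 0.025 60.0
25.099999999999998 17.96 [-79.9 -60.6  40.4] [14.1 -7.1 -8.8] 0.0247 60.0
25.799999999999997 18.21 [-79.9 -60.7  40.4] [15.6 -8.  -9.5] 0.0247 60.0
26.499999999999996 18.46 [-80.  -60.6  40.4] [ 17.8  -8.2 -11.2] 0.0244 60.0
end 19.46 [-80.  -60.6  40.4] [ 17.7  -8.3 -10.3] 0.0246 60.0
```

View pics/top5.png

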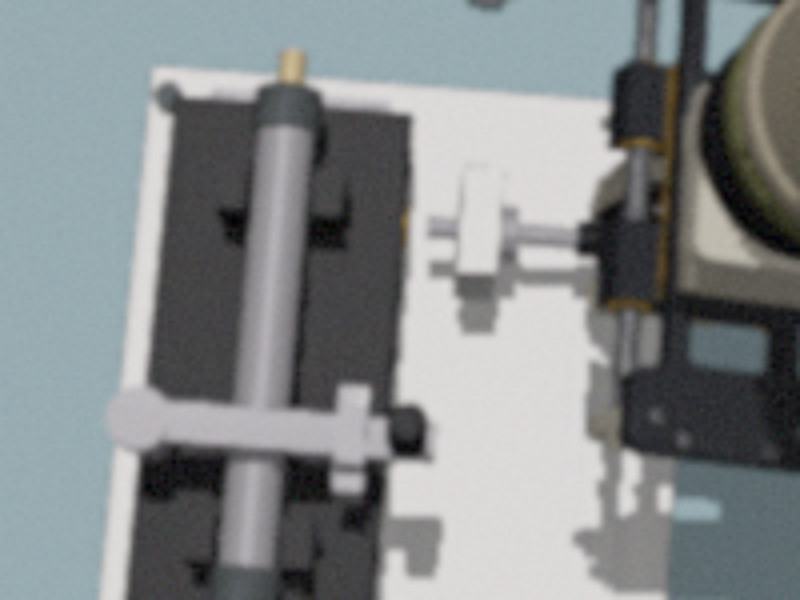

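The plunger stopped at 20 mm. The force climbed against the stop and stayed steady for a second. The pin tip at (430,227) is clear of the hole and the gate is still in its catch.

```bash
python3 -c "
from workcell import robot;print(robot.hand_in())"
```

```text
the job is handed in; nothing more can be done
None
```

I've handed the job in: the gate is closed in its catch, and the gripper is holding the plunger fully back against its 20 mm stop with the pin clear of the seat hole; I don't have the verdict.

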